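# Stroke the dust flaps shut along a curved port rail

## Task

Shut the four dust flaps on the curved port rail by running your fingertips lightly along the row, close over the rail and following its curve: start at the end with the brass hose barb and work to the other end, so that the flaps go down one after another. Do not pick up, press hard on or shift the rail, and leave everything standing around it alone.

Things in the scene. Friction and masses are not known exactly. Their poses are not given: they have to be found in the camera images.
- rail: loose curved port rail, 0.95 kg, lying on the table: an arc of radius 150 mm (middle line), 285 mm long, 50 mm wide, black with a level dark steel top 28 mm above the table, brass hose barb out of one end, four white dust flaps standing in a row on top. Origin on its underside; in its frame the arc is centred at (-120, 0) mm, its apex at (+30, 0) mm, the barb end is the +y end
- run_in (a point): point on the middle line of the rail, 32 mm above the rail's underside, 40 mm before the first flap's hinge measured along the arc, at the barb end; top face bare here
- run_out (a point): the same at the other end, 27 mm past the free edge of flap 4 once shut; top face bare here
- hinge1 (a point): middle of the hinge line of flap 1 (flap 1 is nearest the barb, flap 4 farthest; 54 mm apart along the arc), 4 mm above the rail's top face, 32 mm above its underside. The hinge line runs across the rail
- hinge2 (a point): middle of the hinge line of flap 2 (flap 1 is nearest the barb, flap 4 farthest; 54 mm apart along the arc), 4 mm above the rail's top face, 32 mm above its underside. The hinge line runs across the rail
- hinge3 (a point): middle of the hinge line of flap 3 (flap 1 is nearest the barb, flap 4 farthest; 54 mm apart along the arc), 4 mm above the rail's top face, 32 mm above its underside. The hinge line runs across the rail
- hinge4 (a point): middle of the hinge line of flap 4 (flap 1 is nearest the barb, flap 4 farthest; 54 mm apart along the arc), 4 mm above the rail's top face, 32 mm above its underside. The hinge line runs across the rail
- flap1 (a joint): angle of flap 1: 0 shut (flat, reaching 34 mm from its hinge along the rail away from the barb, upper face 5.5 mm above the rail top), 1.57 upright, 1.9 fully open. 34 mm long, 32 wide, 3 thick. Stays where it stands when steep, drops shut of itself below about 0.7; under 1 N, pushing away from the barb, shuts it
- flap2 (a joint): angle of flap 2: 0 shut (flat, reaching 34 mm from its hinge along the rail away from the barb, upper face 5.5 mm above the rail top), 1.57 upright, 1.9 fully open. 34 mm long, 32 wide, 3 thick. Stays where it stands when steep, drops shut of itself below about 0.7; under 1 N, pushing away from the barb, shuts it
- flap3 (a joint): angle of flap 3: 0 shut (flat, reaching 34 mm from its hinge along the rail away from the barb, upper face 5.5 mm above the rail top), 1.57 upright, 1.9 fully open. 34 mm long, 32 wide, 3 thick. Stays where it stands when steep, drops shut of itself below about 0.7; under 1 N, pushing away from the barb, shuts it
- flap4 (a joint): angle of flap 4: 0 shut (flat, reaching 34 mm from its hinge along the rail away from the barb, upper face 5.5 mm above the rail top), 1.57 upright, 1.9 fully open. 34 mm long, 32 wide, 3 thick. Stays where it stands when steep, drops shut of itself below about 0.7; under 1 N, pushing away from the barb, shuts it
- jar: small glass jar with white cap, 28 mm across, 55 mm tall, standing on the table close to the hollow (inner) side of the rail; origin under its centre; leave alone
- filter: white plastic filter cartridge with a narrower neck, 26 mm across, 45 mm tall, standing on the table close outside the rail's bulging side; origin under its centre; leave alone
- fitting: plain brass cylinder, 24 mm across, 30 mm tall, standing on the table close outside the rail's bulging side; origin under its centre; leave alone
- phone: black phone lying flat, 75 x 155 x 9 mm; origin under its centre; leave alone
- driver: screwdriver lying on the table; leave alone
- spray: blue spray can with a cap, 52 mm across, 120 mm tall; origin under its centre; leave alone
- gel: clear hand-gel bottle with white cap, 60 mm across, 120 mm tall; origin under its centre; leave alone

How it is judged:
By the outcome, as a careful person would: the job done as asked, in the order asked, and still so for the second after the job is handed in, with the robot touching nothing.
It also fails if it takes over 42 s, if anything falls off the work surface, if the arm or the gripper's body presses on something with over 40 N, if the wrist force passes 120 N, or if a joint passes its speed limit or range.

## Robot

A 6-joint arm with a two-finger parallel gripper is mounted at the origin on the work surface. World frame = base frame: x ahead of the robot, y to its left, z up, the work surface at z = 0. Lengths are in m, angles in rad, forces in N, time in s.
With the tool pointing down it reaches from about 0.375 to 0.975 m from the base axis. Payload 3.8 kg.
Tool frame: the origin (TCP) lies midway between the tips of the shut fingers; the grasp point (between the pads) lies 19 mm behind it; z points along the fingers, y is the line along which they close (so a half turn about z gives the same grasp; the last joint's range is limited). The gripper opens to 88 mm and grips with 3 to 60 N. Pads are 18 mm wide; open, the fingers measure 123 mm over their backs; the gripper's body (75 mm by 187 mm) begins 45 mm behind the grasp point.
Start: joints at [-1.302, 0.264, 1.604, -0, 1.274, -0.037], TCP at [0.203, -0.644, 0.208] pointing down, gripper open.
Joint ranges: [-2.63, 2.63], [-0.94, 2.18], [0.31, 2.57], [-1.31, 4.45], [0, 2.66], [-2.55, 2.55]. Speed limits (rad/s): [2.57, 2.57, 3.14, 3.14, 3.14, 3.14].

## Interface

Orientations are given as a rotation vector (axis times angle).
In Python, from cell import manip, inverse_kinematics, cams, order gives the robot as it stands. Calls block until the motion is done:
- manip.move_pose(position, orientation): joint-space move of the TCP to a pose.
- manip.move_linear(position, rate=0.15, rot=None): straight line of the TCP; rot=None keeps the orientation; rate is the mean speed in m/s.
- manip.set_joints(angles): joint-space move.
- manip.set_gripper(opening, force=None): finger opening in m; force is the grip in N (None keeps the last); returns when the fingers have stopped.
- manip.dwell(seconds).
- inverse_kinematics(position, orientation): joint angles nearest the present ones, or None.
- manip.state(): the state.
- cams.capture(name): name is "side" or "top"; returns a dict with "image" (384x512x3 uint8, blue, green, red), "z_map" (384x512 float32, m along the optical axis (not along the pixel's ray), 0 where there is no reading), "intrinsics" (3x3 intrinsics, pixels), "k1" (the pictures are not rectified: a ray, as slopes to the right and down, at radius r is drawn at 1 + k1 r^2 times it, then the intrinsics apply), "position" and "orientation" of the camera in the world. Camera axes: x right, y down, z forward; pixel columns grow to the right and rows downward; lengths in m; the calibration is good to about 2 mm. A picture is of the moment at which its call begins.
A pose or a line that the arm cannot do raises manip.IKError and nothing moves.
- order.close_job(): hands the job in; it is judged then, once.
The state is a dict: "clock": time; "joint_pos": joint angles; "joint_velocities": joint speeds; "tau": joint torques, N m; "tool_pos": TCP position; "tcp_rot": TCP orientation; "contact_force": force on the tool from outside, world axes, zero at the start; "moment": the same for the moment, N m; "gripper_width": finger opening in m; "grasp_force": force on a finger pad.
Only numpy, scipy, OpenCV 4.12 (cv2) and the standard library are available. Lean on these libraries where they do the work, as an engineer would, in place of code of your own. Each camera call takes 0.05 s, during which the arm holds its last target. There are 200 camera calls.

## Working session

There is one attempt and no reset: what is moved stays moved. The work goes in short steps, each a Python script; the robot and the scene stay as the last script left them, time stands still between calls to the robot, and variables do not carry over. Pictures are saved under pics/ and viewed, at most 10 in all, crops included, and the job is handed in when it is done.

```bash
mkdir -p pics; ls; python3 - <<'E'
from cell import manip,cams
import cv2,numpy as np,pickle
d={}
for n in("top","side"):
    c=cams.capture(n);d[n]=c;cv2.imwrite(f"pics/{n}0.png",cv2.resize(c["image"],None,fx=1.5,fy=1.5));print(n,c["position"],c["orientation"],c["intrinsics"],c["k1"])
pickle.dump(d,open("c0.pkl","wb"));s=manip.state();print(s["clock"],s["tcp_rot"],s["contact_force"])
E
```

```text
pics
top [0.35630022 0.01809074 1.24835547] [-2.13897359  2.17418402 -0.14285526] [[387.49392532   0.         259.92606103]
 [  0.         387.49392532 196.00330491]
 [  0.           0.           1.        ]] -0.10148972895349392
side [0.30141526 0.62435441 0.79497523] [-0.49410533  2.78951833 -1.07812527] [[380.36840681   0.         260.23882463]
 [  0.         380.36840681 189.21363182]
 [  0.           0.           1.        ]] -0.08978718901009146
0.1 [-3.10301976e+00 -4.78139667e-01  3.69981608e-04] [ 0.59958706  0.13286139 -0.81019628]
```

View pics/top0.png

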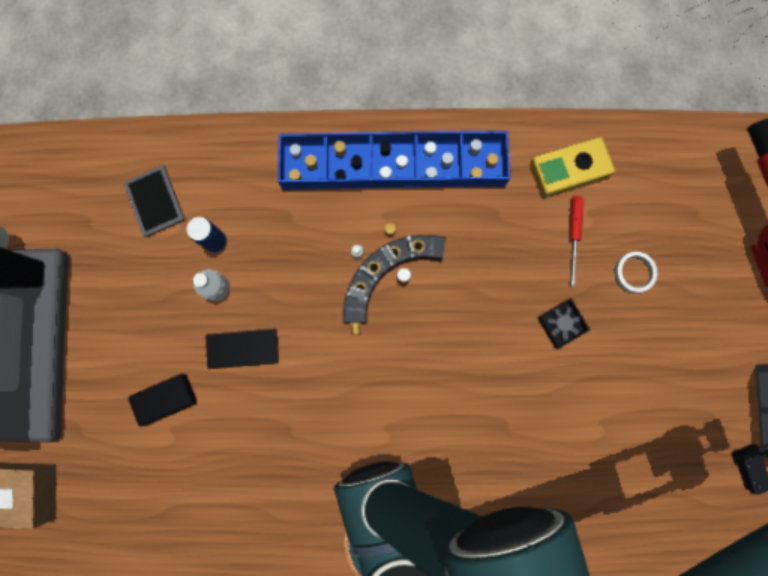

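View pics/side0.png

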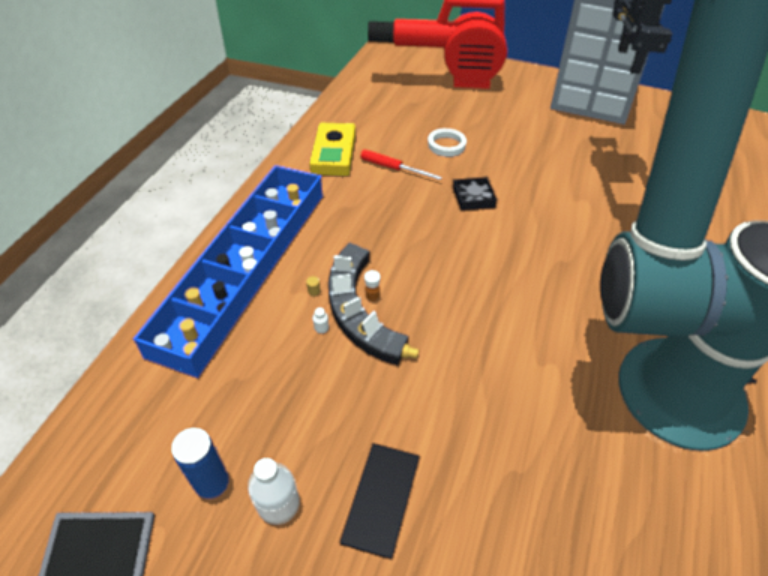

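The top view shows the rail with its barb end at 1.5x pixel (355,325) and its far end at (440,245). The jar is at (404,275) on the hollow side, and the filter (357,250) and fitting (390,229) are on the bulging side. The side view shows all four flaps standing and the barb at (410,352).

```bash
cat > geo.py <<'E'
import numpy as np,cv2
from scipy.spatial.transform import Rotation as R
def rays(c,px):
    f=lambda K,k:cv2.undistortPoints(np.float64(px).reshape(-1,1,2),K,np.array([k,0,0,0,0.]),).reshape(-1,2)
    s=f(c["intrinsics"],c["k1"]); return np.c_[s,np.ones(len(s))]@R.from_rotvec(c["orientation"]).as_matrix().T
def onplane(c,px,z):
    d=rays(c,px);p=np.array(c["position"]);return p+d*((z-p[2])/d[:,2])[:,None]
def cloud(c):
    v,u=np.mgrid[:384,:512];d=rays(c,np.c_[u.ravel(),v.ravel()])
    return (np.array(c["position"])+d*c["z_map"].reshape(-1,1)).reshape(384,512,3)
E
cat > fit.py <<'E'
import pickle,sys
from geo import *
from scipy.optimize import least_squares
D=pickle.load(open(sys.argv[1],"rb"))
roi={"top":(150,225,222,305),"side":(155,248,210,285)}   # r0,r1,c0,c1
for n,c in D.items():
    r0,r1,c0,c1=roi[n];P=cloud(c);hsv=cv2.cvtColor(c["image"],cv2.COLOR_BGR2HSV)
    M=np.zeros((384,512),np.uint8)
    ok=(abs(P[...,2]-.028)<.008)&(hsv[...,2]<110)
    M[r0:r1,c0:c1]=ok[r0:r1,c0:c1]
    M=cv2.morphologyEx(M,cv2.MORPH_OPEN,np.ones((2,2)));
    print(n,"px",M.sum(),"top z median",np.median(P[...,2][M>0]), "table z",np.median(P[r0:r1,c0:c1,2]))
    vv,uu=np.nonzero(M);Q=onplane(c,np.c_[uu,vv],.028)[:,:2]
    # circle: area points spread uniformly within 125..175 of centre
    g0=Q.mean(0)+[-.12,-.1]
    f=lambda g:np.maximum(0,abs(np.hypot(*(Q-g).T)-.15)-.0235)
    best=min((least_squares(f,Q.mean(0)+.13*np.array([np.cos(a),np.sin(a)]),loss="soft_l1",f_scale=.002) for a in np.arange(0,6.28,.5)),key=lambda s:s.cost)
    g=best.x;r=np.hypot(*(Q-g).T);a=np.arctan2(*(Q-g).T[::-1]);a=np.unwrap(np.sort(a))
    print(" centre",g,"r pct",np.percentile(r,[1,5,50,95,99]).round(4),"ang",np.percentile(a,[.3,50,99.7]).round(3),"span",np.ptp(np.percentile(a,[.3,99.7])),"rms",np.sqrt((f(g)**2).mean()))
    # brass, white
    for nm,m in(("brass",(hsv[...,0]>15)&(hsv[...,0]<30)&(hsv[...,1]>120)&(hsv[...,2]>70)&(P[...,2]>.008)),("white",(hsv[...,1]<60)&(hsv[...,2]>120)&(P[...,2]>.01))):
        W=np.zeros_like(M);W[r0-15:r1+10,c0-10:c1+10]=m[r0-15:r1+10,c0-10:c1+10]
        k,L,S,C=cv2.connectedComponentsWithStats(W)
        for i in range(1,k):
            if S[i,4]>=5:
                q=P[L==i];d=np.median(q,0)[:2]-g;print("  ",nm,C[i].round(1),S[i,4],np.median(q,0).round(3),"zmax",q[:,2].max().round(3),"r",np.hypot(*d).round(3),"ang",np.arctan2(d[1],d[0]).round(3))
E
python3 fit.py c0.pkl
```

```text
top px 978 top z median 0.02613655740813947 table z -8.702398426296831e-05
 centre [ 0.46330967 -0.06374836] r pct [0.1255 0.1276 0.1517 0.1727 0.1743] ang [-0.284  0.65   1.635] span 1.9184290913604678 rms 0.00020569449957349447
   brass [259.2 152.7] 48 [0.654 0.013 0.028] zmax 1.248 r 0.206 ang 0.382
   brass [278.8 163.4] 19 [ 0.62  -0.051  0.028] zmax 0.031 r 0.157 ang 0.08
   brass [264. 167.] 9 [ 0.608 -0.005  0.026] zmax 0.03 r 0.156 ang 0.383
   brass [249.7 177.1] 19 [0.576 0.04  0.026] zmax 0.031 r 0.153 ang 0.742
   brass [240.5 189.9] 11 [0.535 0.072 0.028] zmax 0.032 r 0.153 ang 1.088
   brass [236.2 217.9] 39 [0.446 0.089 0.02 ] zmax 0.028 r 0.154 ang 1.682
   white [273.2 162.1] 20 [ 0.62  -0.032  0.033] zmax 0.067 r 0.159 ang 0.202
   white [258.7 168.4] 51 [0.601 0.014 0.041] zmax 0.066 r 0.158 ang 0.514
   white [237.3 167.1] 49 [0.606 0.083 0.033] zmax 0.048 r 0.205 ang 0.8
   white [245.5 181.1] 31 [0.561 0.056 0.029] zmax 0.067 r 0.154 ang 0.888
   white [268.5 183.2] 56 [ 0.551 -0.015  0.054] zmax 0.058 r 0.1 ang 0.507
   white [238.4 194.9] 66 [0.516 0.078 0.0
[... 391 characters left out ...]
33 r 0.154 ang 1.07
   brass [272.8 234.3] 86 [0.449 0.093 0.022] zmax 0.795 r 0.144 ang 1.673
   white [228.1 183.3] 356 [ 0.608 -0.012  0.043] zmax 0.795 r 0.149 ang 0.256
   white [248. 186.] 87 [ 0.553 -0.009  0.055] zmax 0.059 r 0.098 ang 0.434
   white [233.9 204.6] 164 [0.565 0.059 0.04 ] zmax 0.795 r 0.148 ang 0.821
   white [224.5 201.7] 11 [0.599 0.044 0.029] zmax 0.03 r 0.164 ang 0.605
   white [213.4 213. ] 120 [0.609 0.091 0.032] zmax 0.048 r 0.202 ang 0.772
   white [246.2 216.8] 210 [0.519 0.08  0.038] zmax 0.795 r 0.141 ang 1.168
   white [238.7 221.3] 6 [0.54  0.09  0.029] zmax 0.029 r 0.159 ang 1.073
   white [260.  224.3] 35 [0.486 0.081 0.029] zmax 0.795 r 0.133 ang 1.404
```

```bash
cat > path.py <<'E'
import numpy as np
from scipy.spatial.transform import Rotation as R
G=np.array([.4643,-.0622])
def pose(a,z,s):
    y=s*np.array([np.cos(a),np.sin(a),0]);zz=np.array([0,0,-1.])
    return np.r_[G+.15*np.array([np.cos(a),np.sin(a)]),z],R.from_matrix(np.c_[np.cross(y,zz),y,zz]).as_rotvec()
A=np.linspace(1.515,-.22,21)
E
python3 - <<'E'
from path import *
from cell import inverse_kinematics as ik
for s in(1,-1):
    for a in A[[0,5,10,15,20]]:
        for z in(.038,.2):
            q=ik(*pose(a,z,s));print(s,round(a,2),z,pose(a,z,s)[0].round(3),None if q is None else np.round(q,2))
E
```

```text
1 1.52 0.038 [0.473 0.088 0.038] [ 0.13  0.07  2.17 -0.    0.9  -1.38]
1 1.52 0.2 [0.473 0.088 0.2  ] [ 0.13 -0.1   2.02 -0.    1.23 -1.38]
1 1.08 0.038 [0.535 0.07  0.038] [ 0.08  0.18  2.05 -0.    0.91 -1.  ]
1 1.08 0.2 [0.535 0.07  0.2  ] [ 0.08  0.01  1.9  -0.    1.23 -1.  ]
1 0.65 0.038 [0.584 0.028 0.038] [ 0.01  0.26  1.95 -0.    0.93 -0.64]
1 0.65 0.2 [0.584 0.028 0.2  ] [ 0.01  0.1   1.81 -0.    1.23 -0.64]
1 0.21 0.038 [ 0.611 -0.03   0.038] [-0.09  0.3   1.89 -0.    0.95 -0.3 ]
1 0.21 0.2 [ 0.611 -0.03   0.2  ] [-0.09  0.15  1.75 -0.    1.24 -0.3 ]
1 -0.22 0.038 [ 0.611 -0.095  0.038] [-0.19  0.31  1.88 -0.    0.95  0.03]
1 -0.22 0.2 [ 0.611 -0.095  0.2  ] [-0.19  0.16  1.74 -0.    1.24  0.03]
-1 1.52 0.038 [0.473 0.088 0.038] [ 0.13  0.07  2.17 -0.    0.9   1.76]
-1 1.52 0.2 [0.473 0.088 0.2  ] [ 0.13 -0.1   2.02 -0.    1.23  1.76]
-1 1.08 0.038 [0.535 0.07  0.038] [ 0.08  0.18  2.05 -0.    0.91  2.14]
-1 1.08 0.2 [0.535 0.07  0.2  ] [ 0.08  0.01  1.9  -0.    1.23  2.14]
-1 0.65 0.038 [0.584 0.028 0.038] [ 0.01  0.26  1.95 -0.    0.93  2.5 ]
-1 0.65 0.2 [0.584 0.028 0.2  ] [ 0.01  0.1   1.81 -0.    1.23  2.5 ]
-1 0.21 0.038 [ 0.611 -0.03   0.038] None
-1 0.21 0.2 [ 0.611 -0.03   0.2  ] None
-1 -0.22 0.038 [ 0.611 -0.095  0.038] None
-1 -0.22 0.2 [ 0.611 -0.095  0.2  ] None
```

```bash
python3 - <<'E'
from path import *
from cell import manip,cams
import cv2
st=manip.state
manip.set_gripper(0.0,5)
manip.move_pose(*pose(A[0],.18,1))
print(st()["clock"],st()["gripper_width"],st()["contact_force"].round(2) if hasattr(st()["contact_force"],"round") else st()["contact_force"])
p,r=pose(A[0],.05,1);manip.move_linear(p,.12)
f0=np.array(st()["contact_force"])
p,r=pose(A[0],.038,1);manip.move_linear(p,.04)
print(st()["clock"],np.array(st()["tool_pos"])-p,np.array(st()["contact_force"])-f0)
for n in("top","side"):
    c=cams.capture(n);cv2.imwrite(f"pics/{n}1.png",cv2.resize(c["image"][130:250,190:330],None,fx=5,fy=5,interpolation=2))
E
```

```text
4.15 0.0006108378886843584 [-0.59  0.11  0.99]
5.8333 [-3.87243181e-04 -5.21857529e-05 -3.84662342e-04] [-0.26651915 -0.89654387  0.704749  ]
```

View pics/side1.png

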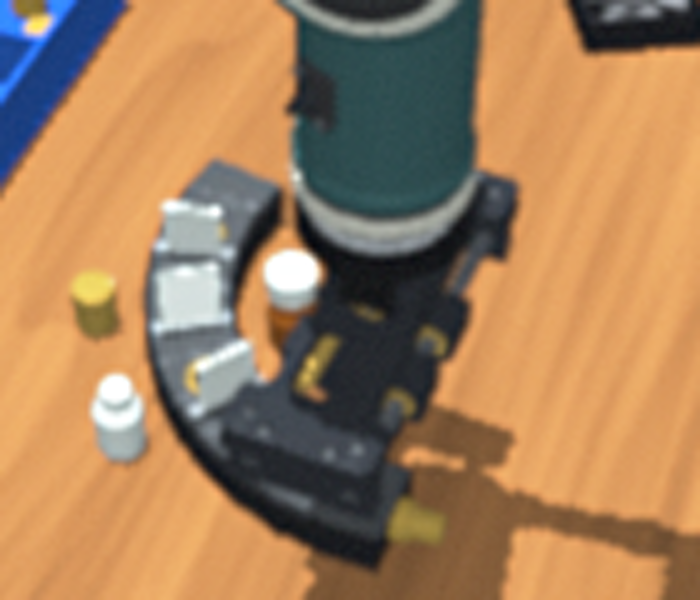

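The side view shows the shut fingertips over the bare barb end at about (320,480), with flaps 2 to 4 standing at (225,375), (190,295) and (195,225). Flap 1 is hidden behind the gripper body. The contact force is near zero, so I'll start the sweep.

```bash
python3 - <<'E'
from path import *
from cell import manip,cams
import cv2,pickle
st=manip.state;f0=np.array(st()["contact_force"]);ok=True
for a in A[1:]:
    p,r=pose(a,.0385,1);manip.move_linear(p,.06,rot=r)
    f=np.array(st()["contact_force"])-f0;print(round(a,2),round(st()["clock"],2),f.round(1))
    if np.linalg.norm(f)>10: ok=False;print("stop");break
if ok:
    p,r=pose(A[-1],.2,1);manip.move_linear(p,.12)
    manip.move_linear(p+[-.05,-.3,0],.3)
d={n:cams.capture(n) for n in("top","side")};pickle.dump(d,open("c2.pkl","wb"))
v=[cv2.resize(c["image"][140:250,200:310],(400,400),interpolation=2) for c in d.values()];cv2.imwrite("pics/after.png",np.hstack(v));print(st()["clock"])
E
```

```text
1.43 6.3 [0.2 0.2 0.9]
1.34 6.67 [0.4 0.4 0.3]
1.25 7.03 [0.6 0.8 1.4]
1.17 7.4 [0.7 0.9 1.2]
1.08 7.77 [0.5 0.8 0.6]
0.99 8.13 [0.2 0.7 0.7]
0.91 8.5 [-0.1  1.1  1.1]
0.82 8.87 [0.2 0.8 0.6]
0.73 9.23 [ 0.1  0.  -0.1]
0.65 9.6 [1.3 0.2 0.2]
0.56 9.97 [-0.3  0.8 -0.6]
0.47 10.33 [1.1 0.8 0.2]
0.39 10.7 [-0.2 -0.2 -0.1]
0.3 11.07 [ 1.2  0.7 -0.2]
0.21 11.43 [ 0.8  0.2 -0.7]
0.13 11.8 [-0.7  0.9  0.5]
0.04 12.17 [ 0.8 -0.3  0.8]
-0.05 12.53 [-0.8  0.4  0.4]
-0.13 12.9 [ 1.   0.6 -0.2]
-0.22 13.27 [ 1.4 -0.3  0.2]
16.0333
```

View pics/after.png

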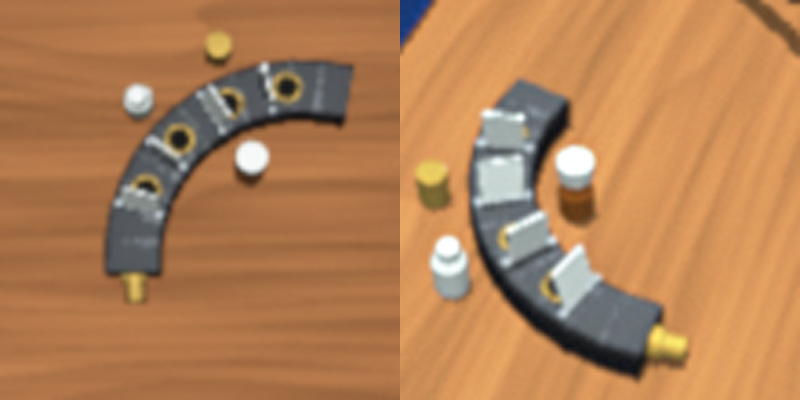

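```bash
python3 fit.py c2.pkl
```

```text
top px 855 top z median 0.02635635169884698 table z 1.7025389969838045e-05
 centre [ 0.46311655 -0.06368215] r pct [0.1256 0.1279 0.1533 0.1728 0.1743] ang [-0.285  0.665  1.632] span 1.917616836773453 rms 0.00019877262158452517
   brass [259.2 152.7] 48 [0.654 0.013 0.027] zmax 0.032 r 0.206 ang 0.38
   brass [278.9 163.5] 17 [ 0.62  -0.051  0.027] zmax 0.031 r 0.157 ang 0.082
   brass [263.8 166.4] 8 [ 0.611 -0.004  0.027] zmax 0.031 r 0.16 ang 0.384
   brass [249.9 177.3] 19 [0.576 0.04  0.027] zmax 0.031 r 0.153 ang 0.743
   brass [240.2 189.8] 8 [0.536 0.074 0.027] zmax 0.029 r 0.156 ang 1.084
   brass [236.1 217.8] 39 [0.446 0.089 0.02 ] zmax 0.029 r 0.154 ang 1.681
   white [273.2 162. ] 21 [ 0.621 -0.032  0.033] zmax 0.068 r 0.161 ang 0.2
   white [258.8 168.9] 67 [0.598 0.014 0.044] zmax 0.064 r 0.156 ang 0.521
   white [237.3 167.1] 49 [0.606 0.083 0.033] zmax 0.047 r 0.205 ang 0.8
   white [286.6 167.4] 8 [ 0.605 -0.076  0.025] zmax 0.028 r 0.143 ang -0.089
   white [245.7 181.6] 38 [0.56  0.055 0.029] zmax 0.066 r 0.154 ang 0.887
   white [268.6 183.3] 57 [ 0.551 -0.016  
[... 684 characters left out ...]
041] zmax 0.795 r 0.148 ang 0.193
   white [248. 186.] 86 [ 0.553 -0.009  0.055] zmax 0.06 r 0.098 ang 0.431
   white [233.1 204.6] 173 [0.566 0.058 0.039] zmax 0.795 r 0.148 ang 0.815
   white [213.4 213.1] 122 [0.609 0.091 0.032] zmax 0.048 r 0.202 ang 0.771
   white [246.6 216.8] 202 [0.519 0.08  0.04 ] zmax 0.795 r 0.141 ang 1.168
   white [233.  215.2] 6 [0.561 0.078 0.029] zmax 0.03 r 0.16 ang 0.922
   white [238.7 221.3] 6 [0.54  0.092 0.029] zmax 0.031 r 0.161 ang 1.077
   white [261.6 221.9] 11 [0.485 0.072 0.029] zmax 0.03 r 0.123 ang 1.4
   white [258.3 225.8] 9 [0.489 0.085 0.028] zmax 0.029 r 0.137 ang 1.388
   white [255.8 231.2] 6 [0.489 0.104 0.029] zmax 0.03 r 0.156 ang 1.41
```

All four flaps still stand in both views, at (140,200), (170,150), (215,105) and (267,85) in the top crop. The rail and its neighbours have not moved. I'll repeat the first part of the run and watch the fingertips at flap 1.

```bash
python3 - <<'E'
from path import *
from cell import manip,cams
import cv2,pickle
st=manip.state;print(np.array(st()["tool_pos"]).round(4))
manip.move_pose(*pose(A[0],.08,1));print(st()["clock"])
p,r=pose(A[0],.0385,1);manip.move_linear(p,.06)
v=[];f0=np.array(st()["contact_force"])
for a in (1.38,1.27,1.16):
    p,r=pose(a,.0385,1);manip.move_linear(p,.06,rot=r);s=st()
    c=cams.capture("side" );v.append(cv2.resize(c["image"][160:250,210:290],(266,300),interpolation=2))
    t=cams.capture("top" );v.append(cv2.resize(t["image"][160:250,210:290],(266,300),interpolation=2))
    print(s["clock"],np.array(s["tool_pos"]).round(4),p.round(4),(np.array(s["contact_force"])-f0).round(1),s["gripper_width"])
pickle.dump({"top":t,"side":c},open("c3.pkl","wb"))
cv2.imwrite("pics/mid.png",np.vstack([np.hstack(v[::2]),np.hstack(v[1::2])]))
E
```

```text
[ 0.5612 -0.3932  0.2   ]
17.8667
19.1917 [0.4928 0.0851 0.0388] [0.4927 0.0851 0.0385] [-0.7 -0.6 -0.8] 0.0005999507143307896
19.7167 [0.5084 0.0811 0.0384] [0.5087 0.0811 0.0385] [-0.4 -0.9 -1.3] 0.0005423651190981524
20.2417 [0.5238 0.0753 0.0384] [0.5242 0.0753 0.0385] [-1.1  0.1 -1. ] 0.0006226029369590787
```

View pics/mid.png

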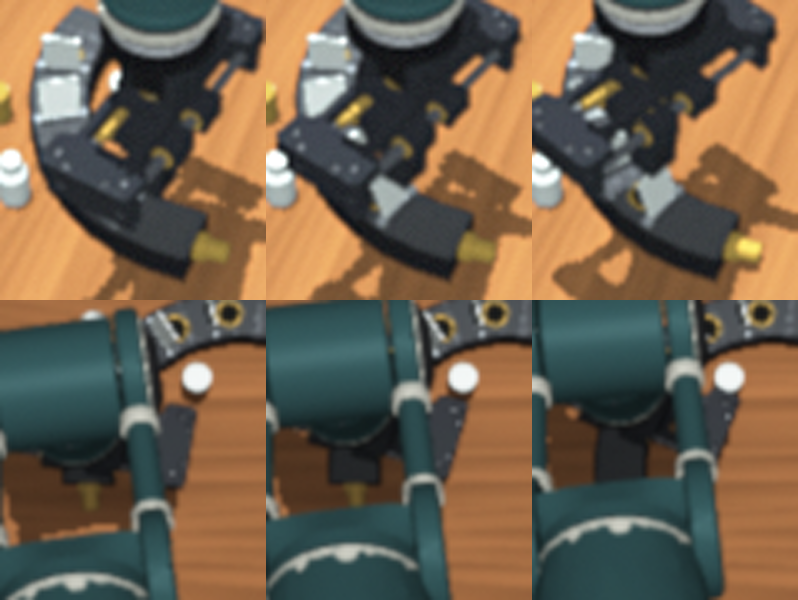

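Flap 1 still stands at (655,195) in the third side crop although the TCP should be past it. I'll project the TCP and hinge into the saved side view and read the surfaces there.

```bash
python3 - <<'E'
import pickle
from geo import *
from path import *
d=pickle.load(open("c3.pkl","rb"));c=d["side"]
Rm=R.from_rotvec(c["orientation"]).as_matrix().T
def proj(p): return cv2.projectPoints(np.float64(p).reshape(-1,1,3),cv2.Rodrigues(Rm)[0],-Rm@np.array(c["position"]),c["intrinsics"],np.array([c["k1"],0,0,0,0]))[0].reshape(-1,2)
ps=[pose(1.16,z,1)[0] for z in(.0385,.06,.1)]+[pose(a,z,1)[0] for a in(1.27,1.22) for z in(.032,.066)]
for p,q in zip(ps,proj(ps)):print(p.round(3),q.round(1))
P=cloud(c);ang=np.arctan2(P[...,1]-G[1],P[...,0]-G[0]);r=np.hypot(P[...,0]-G[0],P[...,1]-G[1])
m=(P[...,2]>.032)&(P[...,2]<.2)&(r<.3)&(ang>.7)&(ang<1.6)
for z0 in np.arange(.03,.16,.01):
    k=m&(abs(P[...,2]-z0-.005)<.005)
    if k.sum()>2: print(z0.round(2),k.sum(),"r",np.percentile(r[k],[2,50,98]).round(3),"ang",np.percentile(ang[k],[2,50,98]).round(2))
im=c["image"].copy();s=7;im=cv2.resize(im[165:250,215:310],None,fx=s,fy=s,interpolation=2)
for i,q in enumerate(proj(ps)): cv2.circle(im,tuple(np.int32((q-[215,165])*s)),5,[(0,0,255),(0,255,0)][i>2],2)
cv2.imwrite("pics/m2.png",im)
E
```

```text
[0.524 0.075 0.038] [246.5 216.2]
[0.524 0.075 0.06 ] [246.4 210.8]
[0.524 0.075 0.1  ] [246.2 200.3]
[0.509 0.081 0.032] [251.5 221.2]
[0.509 0.081 0.066] [251.4 212.7]
[0.516 0.079 0.032] [249.2 219.7]
[0.516 0.079 0.066] [249.  211.2]
0.03 74 r [0.135 0.165 0.218] ang [0.78 1.23 1.27]
0.04 54 r [0.14  0.165 0.215] ang [0.76 1.22 1.24]
0.05 37 r [0.14  0.155 0.17 ] ang [0.9  1.2  1.22]
0.06 22 r [0.143 0.16  0.171] ang [0.9  1.19 1.23]
0.07 24 r [0.141 0.158 0.166] ang [1.13 1.23 1.25]
0.08 35 r [0.14  0.159 0.167] ang [1.12 1.23 1.25]
0.09 34 r [0.14  0.162 0.168] ang [1.14 1.23 1.25]
0.1 10 r [0.163 0.168 0.169] ang [1.13 1.21 1.23]
0.13 58 r [0.075 0.237 0.239] ang [1.03 1.22 1.53]
0.14 189 r [0.074 0.18  0.24 ] ang [1.05 1.31 1.54]
0.15 326 r [0.081 0.17  0.243] ang [1.09 1.32 1.52]
```

View pics/m2.png

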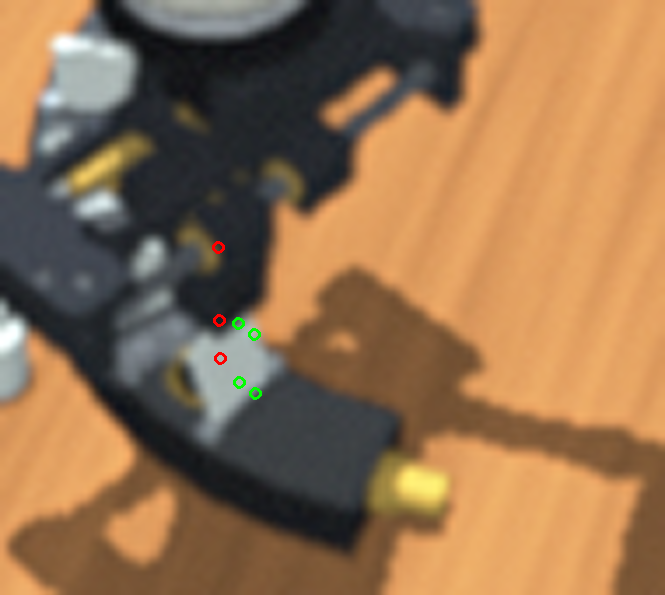

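```bash
python3 - <<'E'
import pickle
from geo import *
from path import *
d=pickle.load(open("c3.pkl","rb"));c=d["side"];P=cloud(c)
for u in(234,237,241,244,247,250):
    print("col",u)
    for v in range(198,226,2):
        p=P[v,u];g=p[:2]-G;print("  ",v,c["image"][v,u],p.round(3),"r",np.hypot(*g).round(3),"a",np.arctan2(g[1],g[0]).round(2))
E
```

```text
col 234
   198 [41 38 33] [0.526 0.139 0.177] r 0.211 a 1.27
   200 [69 66 63] [0.525 0.142 0.174] r 0.213 a 1.28
   202 [131 131 123] [0.561 0.065 0.067] r 0.16 a 0.92
   204 [109 106  99] [0.52  0.154 0.176] r 0.223 a 1.32
   206 [57 53 49] [0.52  0.154 0.17 ] r 0.224 a 1.32
   208 [92 87 83] [0.525 0.146 0.151] r 0.216 a 1.29
   210 [103 100  94] [0.562 0.066 0.036] r 0.161 a 0.92
   212 [101  96  89] [0.562 0.068 0.03 ] r 0.162 a 0.93
   214 [146 137 129] [0.56  0.073 0.029] r 0.165 a 0.96
   216 [129 122 115] [0.557 0.078 0.028] r 0.169 a 0.99
   218 [113 107 100] [0.554 0.087 0.032] r 0.174 a 1.03
   220 [69 66 60] [0.551 0.092 0.031] r 0.178 a 1.06
   222 [35 31 30] [0.551 0.095 0.026] r 0.179 a 1.07
   224 [29 25 21] [0.551 0.096 0.019] r 0.18 a 1.07
col 237
   198 [62 61 57] [0.523 0.131 0.17 ] r 0.202 a 1.28
   200 [181 182 171] [0.557 0.055 0.066] r 0.15 a 0.9
   202 [149 150 140] [0.557 0.056 0.058] r 0.15 a 0.9
   204 [87 83 78] [0.523 0.133 0.151] r 0.203 a 1.28
   206 [105 104  97] [0.521 0.137 0.149] r 0.207 a 1.29
   208 [144 146 135] [0.558 0.056 0.035] r 0.151 a 0.
[... 2802 characters left out ...]
00 [41 36 31] [0.501 0.11  0.149] r 0.176 a 1.36
   202 [41 36 33] [0.501 0.111 0.143] r 0.177 a 1.36
   204 [35 33 31] [0.513 0.079 0.095] r 0.149 a 1.24
   206 [35 31 30] [0.514 0.077 0.085] r 0.148 a 1.23
   208 [41 41 45] [0.514 0.078 0.078] r 0.148 a 1.23
   210 [124 137 148] [0.514 0.078 0.071] r 0.148 a 1.23
   212 [183 185 174] [0.516 0.072 0.055] r 0.144 a 1.2
   214 [178 180 168] [0.514 0.076 0.053] r 0.147 a 1.22
   216 [177 178 167] [0.514 0.076 0.045] r 0.147 a 1.22
   218 [178 180 168] [0.513 0.079 0.041] r 0.15 a 1.24
   220 [166 165 153] [0.512 0.081 0.036] r 0.152 a 1.25
   222 [93 90 83] [0.512 0.082 0.028] r 0.152 a 1.25
   224 [65 62 58] [0.51  0.089 0.029] r 0.158 a 1.28
```

The side depth shows the finger bottoms at about z = 0.075 and the gripper body at 0.13–0.15, while the reported TCP height is 0.0385. The tips are really about 35 mm higher than reported and only skimmed the flap tops. I'll lift, go back to the bare run-in and measure that offset clear of the flaps.

```bash
python3 - <<'E'
from path import *
from geo import *
from cell import manip,cams
import pickle
st=manip.state
p,_=pose(1.16,.065,1);manip.move_linear(p,.1)
p,r=pose(A[0],.065,1);manip.move_linear(p,.12,rot=r)
out=[]
for z in(.065,.045,.035):
    p,r=pose(A[0],z,1);manip.move_linear(p,.06);c=cams.capture("side");out.append(c)
    t=np.array(st()["tool_pos"]);P=cloud(c);print("tcp",t.round(4),st()["clock"],np.array(st()["contact_force"]).round(1))
    D=P-t;m=(np.hypot(D[...,0],D[...,1])<.035)&(P[...,2]>.04)&(P[...,2]<t[2]+.12)&(c["image"].max(2)<150)
    for u in np.unique(np.nonzero(m)[1]):
        v=np.nonzero(m[:,u])[0]; k=v[-1]; 
        print("  ",u,k,P[k,u].round(3),"next",P[k+1,u].round(3),end=";")
    print()
pickle.dump(out,open("c4.pkl","wb"));c=out[-1]
cv2.imwrite("pics/low.png",cv2.resize(c["image"][170:260,215:315],None,fx=6,fy=6,interpolation=2))
E
```

```text
tcp [0.4732 0.0875 0.065 ] 21.65 [-0.4 -0.2  0.6]
   250 186 [0.505 0.1   0.183] next [0.497 0.12  0.204];   253 179 [0.505 0.079 0.184] next [0.495 0.105 0.211];   254 200 [0.488 0.119 0.163] next [0.475 0.153 0.204];   255 201 [0.487 0.116 0.158] next [0.473 0.155 0.203];   256 201 [0.483 0.12  0.163] next [0.471 0.154 0.203];   257 201 [0.481 0.119 0.164] next [0.469 0.154 0.204];   258 202 [0.479 0.118 0.16 ] next [0.466 0.155 0.203];   259 202 [0.477 0.118 0.161] next [0.464 0.154 0.203];   260 202 [0.474 0.121 0.165] next [0.461 0.156 0.206];   261 202 [0.471 0.122 0.167] next [0.46  0.155 0.206];   262 201 [0.469 0.121 0.171] next [0.459 0.15  0.203];   263 199 [0.467 0.12  0.177] next [0.459 0.145 0.205];   264 195 [0.467 0.115 0.184] next [0.466 0.119 0.186];   265 194 [0.466 0.111 0.185] next [0.465 0.115 0.185];   266 193 [0.465 0.107 0.183] next [0.459 0.126 0.203];   267 215 [0.462 0.102 0.102] next [0.484 0.029 0.002];   268 212 [0.464 0.091 0.1  ] next [0.486 0.018 0.001];   269 210 [0.463 0.084 0.099] next [ 0.485  0.01  -0.   ];   270 209 [0.462 0.081 0.101] next [0.
[... 3521 characters left out ...]
t [ 0.477  0.035 -0.001];   270 217 [0.46  0.082 0.072] next [ 0.476  0.03  -0.003];   271 206 [0.45  0.114 0.153] next [0.449 0.117 0.154];   272 204 [0.45  0.108 0.154] next [0.449 0.111 0.155];   273 205 [0.447 0.11  0.154] next [0.446 0.112 0.153];   274 205 [0.445 0.108 0.152] next [0.444 0.113 0.155];   275 204 [0.444 0.105 0.153] next [0.443 0.11  0.156];   276 204 [0.442 0.103 0.152] next [0.441 0.107 0.153];   277 203 [0.441 0.101 0.154] next [0.439 0.105 0.155];   278 202 [0.443 0.084 0.137] next [0.439 0.1   0.153];   279 202 [0.441 0.084 0.138] next [0.44  0.084 0.135];   280 201 [0.439 0.084 0.142] next [0.438 0.084 0.139];   281 196 [0.438 0.079 0.154] next [0.438 0.082 0.154];
```

View pics/low.png

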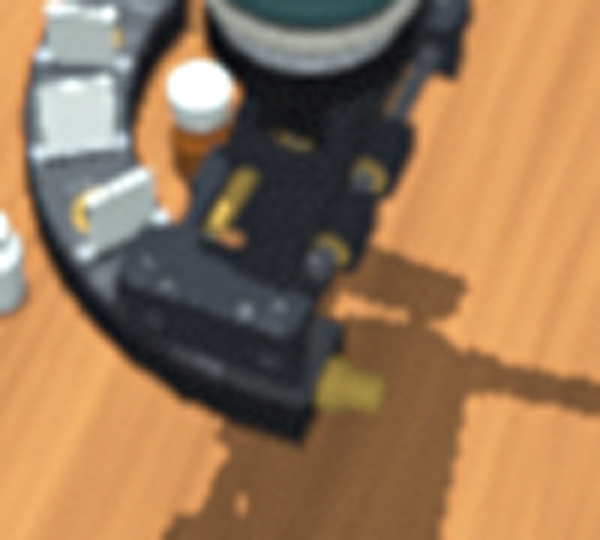

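Flaps 2 to 4 stand at (120,210), (80,115) and (85,35), and the gripper hangs over the barb end. At all three heights the finger bottom (columns 267–270) reads about 34 mm above the reported TCP (0.065→0.100, 0.045→0.078, 0.035→0.069). I'll command z = 0.0075, which puts the tips at about 0.040, with force and flap 1 checks along the way.

```bash
cat > sweep.py <<'E'
from path import *
from geo import *
from cell import manip,cams
import pickle,sys
st=manip.state;Z=.0075;B=A[0]
f0=np.array(st()["contact_force"]);ok=True
def go(a,z,rate):
    p,r=pose(a,z,1);manip.move_linear(p,rate,rot=r);f=np.array(st()["contact_force"])-f0
    print(round(a,2),z,round(st()["clock"],2),f.round(1));return np.linalg.norm(f)<7
for z in(.018,.012,Z):
    if not go(B,z,.05): sys.exit("touch")
log=[]
for a in np.linspace(B,-.22,17)[1:]:
    ok=go(a,Z,.07)
    c=cams.capture("side");log.append(c)
    if not ok: break
    if 1.0<a<1.1:
        P=cloud(c);g=P[...,:2]-G;an=np.arctan2(g[...,1],g[...,0]);r=np.hypot(g[...,0],g[...,1])
        n=((c["image"].min(2)>150)&(P[...,2]>.045)&(P[...,2]<.075)&(an>1.08)&(an<1.35)&(abs(r-.152)<.025)).sum();print("white high px",n)
        if n>10: ok=False;break
if ok:
    go(-.22,.09,.12);p=pose(-.22,.15,1)[0]+[-.05,-.25,0];manip.move_linear(p,.3)
    log+=[cams.capture("top"),cams.capture("side")]
pickle.dump(log,open("c5.pkl","wb"))
v=[cv2.resize(c["image"][140:250,200:310],(400,400),interpolation=2) for c in log[-2:]];cv2.imwrite("pics/after2.png",np.hstack(v));print(ok,st()["clock"])
E
python3 sweep.py
```

```text
1.52 0.018 23.04 [ 0.9 -0.9 -0.1]
1.52 0.012 23.31 [0.2 0.6 0.3]
1.52 0.0075 23.56 [0.6 0.4 0.5]
1.41 0.0075 23.94 [ 0.3 -1.  -0.1]
1.3 0.0075 24.38 [-0.6 -1.3 -0.1]
1.19 0.0075 24.81 [-0.2 -0.5 -1. ]
1.08 0.0075 25.24 [-0.2  0.   1.1]
white high px 0
0.97 0.0075 25.68 [-0.  -0.5  0.2]
0.86 0.0075 26.11 [ 0.1 -0.9  0.2]
0.76 0.0075 26.54 [ 0.6  0.3 -0.8]
0.65 0.0075 26.98 [ 0.3 -0.2  0.4]
0.54 0.0075 27.41 [0.4 0.2 0.6]
0.43 0.0075 27.84 [ 0.5 -0.3  0.2]
0.32 0.0075 28.27 [-0.1 -1.   1.1]
0.21 0.0075 28.71 [ 0.6 -0.  -0.2]
0.11 0.0075 29.14 [-0.5  0.2  0.9]
-0.0 0.0075 29.57 [-0.3 -0.5  0. ]
-0.11 0.0075 30.01 [ 0.1 -0.4  0.5]
-0.22 0.0075 30.44 [ 0.1  0.1 -0.2]
-0.22 0.09 31.33 [ 0.7 -0.4  0.6]
True 32.4583
```

View pics/after2.png

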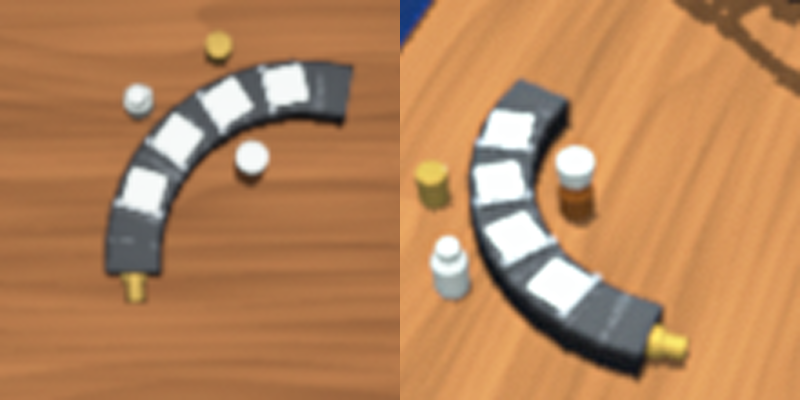

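All four flaps lie flat, at (145,190), (175,138), (225,103) and (287,86) in the top crop. The rail, jar, filter and fitting are where they were, and the arm is clear, so I'm handing in.

```bash
python3 -c "
from cell import order
print(order.close_job())"
```

```text
the job is handed in; nothing more can be done
None
```

All four flaps are shut, run from the barb end to the far end, and the job was handed in at about 32.5 s with the rail and the things close around it unmoved in the pictures; the first pass (and a partial repeat) only skimmed the flap tops because the fingertips sit about 34 mm higher than the reported tool position, so I corrected the height and ran the row again.

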